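# Sieve spacers from heat sinks at the repair bench

## Robot

A 7-joint arm with a two-finger parallel gripper is mounted at the origin on the work surface. World frame = base frame: x ahead of the robot, y to its left, z up, the work surface at z = 0. Lengths are in m, angles in rad, forces in N, time in s.
With the tool pointing down it reaches from about 0.4 to 0.925 m from the base axis. Payload 5.6 kg.
Tool frame: the origin (TCP) lies on the centre line of the jaws, within the pads' length; the fingertips stand 22 mm ahead of it and the grasp point (between the pads) lies 3 mm ahead of it (r.nose_length is the distance from the TCP to the fingertips, in m); z points along the fingers, y is the line along which they close (so a half turn about z gives the same grasp; the last joint's range is limited). The gripper opens to 85 mm and grips with 20 to 120 N. Pads are 22 mm wide; open, the fingers measure 114 mm over their backs; the gripper's body (76 mm by 85 mm) begins 54 mm behind the grasp point. The pads swing forward as they close: fully open they stand 13 mm farther back than shut.
Start: joints at [1.219, 0.468, -0.012, 1.603, 0.006, 1.071, -0.056], TCP at [0.198, -0.619, 0.253] pointing down, gripper open.
Joint ranges: [-2.53, 2.53], [-0.31, 2.02], [-1.57, 1.55], [0.28, 2.44], [-1.29, 4.43], [0.15, 1.84], [-2.92, 2.92]. Speed limits (rad/s): [2.57, 2.57, 3.14, 3.14, 3.14, 3.14, 3.14].

## Interface

Orientations are given as a rotation vector (axis times angle).
In Python, from cell import r gives the robot as it stands.
- The arm moves only by the tool step_arm, never from a script. Its argument "commands" is one flat list of numbers, 7 for each row, row after row: the shift along the tool's x, y, z scaled (see below), then the turn, a rotation vector about the tool's x, y, z scaled (see below), then the opening, from 0 (shut) to 1 (fully open). A call has 1 to 20 rows; each row is the pose to reach, as a shift and turn from the pose commanded when the call began, along the tool's axes at that moment, turning the shorter way round; what a row does not reach only later rows make up. The controller multiplies each number of a shift by 75 cm and each number of a turn by 2 pi rad. A row lasts 1/10 s, in which the tool goes at most 50 mm and 8.59 degrees, less where a joint would pass 70% of its speed; a pose out of reach is approached as far as the arm can. A call with a number of a shift or a turn outside -1 to 1 is refused whole. A call with a gripper value outside its range is refused whole. The fingers move at their own pace and stop on an object; the grip force is fixed at half the most. Time passes only in rows, so rows that repeat a pose let the fingers close. It gives the time, the measured TCP pose, the force, the opening and the grip force at its end, in the units of the state.
- r.get_obs(): the state, without advancing time (a new reading comes with each control period).
- r.camera(name): name is "side" or "top"; returns the picture (400x640x3 uint8, red, green, blue); there is no depth.
- r.camera_info(name): a dict with "vertical_fov" (degrees; the focal length in pixels is half the picture's height over the tangent of half this angle, whatever the lens; pixels are square), "cx", "cy" (the principal point, pixels), "cam_to_world" (4x4, takes a point from camera to world coordinates). Camera axes: x right, y down, z forward; pixel columns grow to the right and rows downward; lengths in m; the calibration is good to about 2 mm. A picture is of the moment at which its call begins. camera_info takes no time and is no camera call.
- r.hand_in(): hands the job in; it is judged then, once.
The state is a dict: "t": time; "joint_pos": joint angles; "qvel": joint speeds; "joint_efforts": joint torques, N m; "tcp_pos": TCP position; "orientation": TCP orientation; "ft_force": force on the tool from outside, world axes, zero at the start; "moment": the same for the moment, N m; "width": finger opening in m; "gripper_force": force on a finger pad.
Only numpy, scipy, OpenCV 4.12 (cv2) and the standard library are available. Lean on these libraries where they do the work, as an engineer would, in place of code of your own. Each camera call takes 0.05 s, during which the arm holds its last target. There are 200 camera calls.

## Task

Sort the strip-down parts with the sieve tray, without picking at them with the gripper: take the tray by its orange bar, carry it level to the red bin and tilt its slotted end down so that all three brass spacers drop through the slots into the red bin while both heat sinks stay in the tray. Then tip both heat sinks out over the tray's open end into the blue bin. Finally set the empty tray back flat in the middle of its rubber mat and let go, leaving the circuit board, screwdriver and tape alone.

Things in the scene. Friction and masses are not known exactly. Their poses are not given: they have to be found in the camera images.
- sieve: Loose aluminium sieve tray, 200 (x) x 158 mm (y), 350 g empty, on the mat at the start, open end roughly towards the robot. Origin: centre of its underside, z up. Floor 6 mm thick; side walls and +x end wall 4 mm thick, 45 mm high; -x end open. Solid floor from x = -100 to +10 mm, slots beyond. Two posts at y = +-82 mm carry the grip bar. Slick: parts slide from about 12 to 17 degrees of tilt.
- sieve_slots (a point): Middle of the tray's slotted floor, at its underside, 53 mm to +x of the tray's origin; axes as the tray's. From x = +10 to +96 mm of the tray the floor is only four 6 mm round steel rods along x, leaving slots 25 mm wide; the +x end behind it is walled.
- sieve_spout (a point): Middle of the edge of the tray's open end (no wall), on top of the solid floor: 100 mm to -x of the tray's origin, 6 mm up; axes as the tray's.
- sieve_grip (a point): Centre of the tray's orange rubbery grip bar, 91 mm above the tray's underside over the tray's origin; axes as the tray's. The bar runs along the tray's y, 170 mm long over its ends, 16 mm thick (x), 26 mm tall (z); 45 mm of free height between the heat sinks and the bar's middle.
- mat: Black rubber mat fixed on the bench, 250 x 210 x 4 mm, where the tray starts and goes back to. Origin: centre of its underside; x along its 250 mm side.
- red_bin: Red open bin fixed to the bench, for the spacers: 220 mm (x) by 190 mm (y) outside, 65 mm high, walls and floor 4 mm. Origin: centre of its underside.
- blue_bin: Blue open bin fixed to the bench, for the heat sinks: same size and origin as the red bin.
- spacer0: Brass spacer, 20 mm diameter, 16 mm tall, about 30 g, loose on the solid part of the tray's floor near the slots; fits through the slots. Origin: centre of the end it stands on.
- spacer1: Brass spacer, 20 mm diameter, 16 mm tall, about 30 g, loose on the solid part of the tray's floor near the slots; fits through the slots. Origin: centre of the end it stands on.
- spacer2: Brass spacer, 20 mm diameter, 16 mm tall, about 30 g, loose on the solid part of the tray's floor near the slots; fits through the slots. Origin: centre of the end it stands on.
- sink0: Dark finned metal heat sink block, 60 (x) x 62 (y) x 40 mm tall, about 100 g, loose on the solid part of the tray's floor near the spout; too large for the slots. Origin: centre of its underside.
- sink1: Dark finned metal heat sink block, 60 (x) x 62 (y) x 40 mm tall, about 100 g, loose on the solid part of the tray's floor near the spout; too large for the slots. Origin: centre of its underside.
- board: Bystander: loose green circuit board, 90 x 120 mm, 13 mm high over its connector, lying flat. Origin: centre of its underside. Leave alone.
- screwdriver: Bystander: loose screwdriver, 190 mm long, lying on the bench along its x. Leave alone.
- tape: Bystander: loose roll of black tape, 90 mm across, 20 mm high. Origin: centre of its underside. Leave alone.
Mind the look-alikes: they are no part of the job. Leave any pink or purple look-alike of the sink0 alone.

How it is judged:
By the outcome, as a careful person would: the job done as asked, in the order asked, and still so for the second after the job is handed in, with the robot touching nothing.
It also fails if it takes over 69 s, if anything falls off the work surface, if the arm or the gripper's body presses on something with over 40 N, if the wrist force passes 120 N, or if a joint passes its speed limit or range.

## Working session

There is one attempt and no reset: what is moved stays moved. The work goes in short steps, Python scripts to look and compute and a tool call to move; the robot and the scene stay as the last step left them, time stands still between calls to the robot, and variables do not carry over. Pictures are saved under pics/ and viewed, at most 11 in all, crops included, and the job is handed in when it is done.

Besides the shell and the picture viewer there is one more tool, called after "Emit:" by a JSON object that holds its "name" and its "arguments", one argument or row to a line. step_arm: Moves the arm, as the interface text tells. Its arguments: {"type":"object","properties":{"commands":{"type":"array"}},"required":["commands"]}

```bash
ls; mkdir -p pics; python3 - <<'E'
from cell import r
import cv2,numpy as np
for n in("top","side"):
    cv2.imwrite(f"pics/{n}0.png",r.camera(n)[:,:,::-1]); i=r.camera_info(n); print(n,i["vertical_fov"],i["cx"],i["cy"],np.round(i["cam_to_world"],4).tolist())
o=r.get_obs();print({k:np.round(v,3).tolist() for k,v in o.items()})
E
```

```text
pics
top 44.195043568689634 317.4732860936688 201.13975349613193 [[-0.0132, -0.9941, 0.108, 0.3572], [-0.9999, 0.0139, 0.0064, 0.0321], [-0.0079, -0.1079, -0.9941, 1.5723], [0.0, 0.0, 0.0, 1.0]]
side 55.71831519784837 315.60280585778537 197.34960699458256 [[-0.876, -0.2701, 0.3995, 0.031], [-0.4822, 0.5011, -0.7186, 0.9071], [-0.0061, -0.8222, -0.5692, 0.7679], [0.0, 0.0, 0.0, 1.0]]
{'t': 0.1, 'joint_pos': [1.219, 0.468, -0.012, 1.604, 0.006, 1.071, -0.056], 'qvel': [0.0, -0.002, 0.002, -0.003, -0.0, -0.001, -0.0], 'joint_efforts': [0.001, -53.352, 0.021, -25.196, 0.011, 0.004, -0.0], 'tcp_pos': [0.197, -0.619, 0.252], 'orientation': [-3.103, -0.483, 0.001], 'ft_force': [0.547, 0.083, 0.656], 'moment': [-0.006, -0.051, -0.026], 'gripper_force': 0.0, 'width': 0.085}
```

View pics/top0.png

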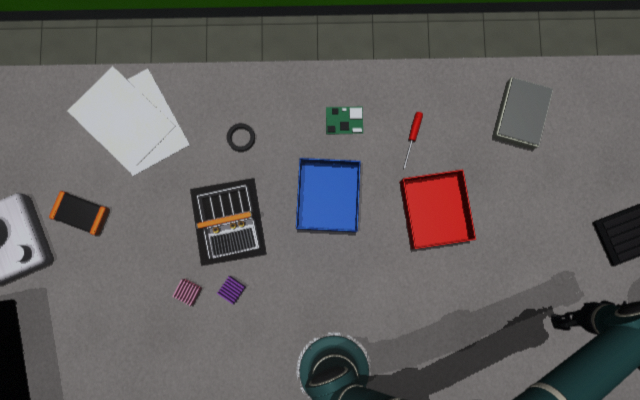

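View pics/side0.png

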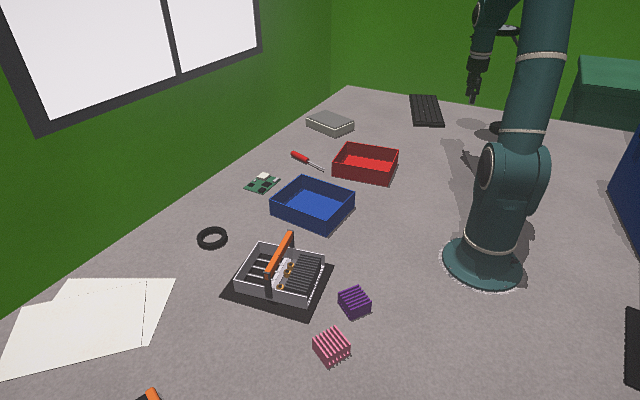

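The top view shows the tray on the black mat with its orange bar at about (225,220). The blue bin is at (329,196), the red bin at (438,210), the board at (345,120), the screwdriver at (413,140) and the tape at (240,137).

Orange things that could be taken for the bar are the bar itself (225,220), the orange-ended box (78,213) and the red screwdriver handle (417,120). Sink look-alikes are the pink block (187,291) and the purple block (232,290). I choose the bar on the tray on the mat and check it in a crop.

```bash
cat > h.py <<'E'
from cell import r
import cv2,numpy as np
from scipy.spatial.transform import Rotation as R
def cast(n,uv,z):
    i=r.camera_info(n);f=200/np.tan(np.radians(i["vertical_fov"])/2);T=np.array(i["cam_to_world"])
    uv=np.atleast_2d(uv).astype(float)
    d=np.c_[(uv[:,0]-i["cx"])/f,(uv[:,1]-i["cy"])/f,np.ones(len(uv))]@T[:3,:3].T
    return T[:3,3]+d*((z-T[2,3])/d[:,2])[:,None]
def blob(im,lo,hi,box,hull=True):
    h=cv2.cvtColor(im,cv2.COLOR_RGB2HSV);m=cv2.inRange(h,lo,hi)
    k=np.zeros_like(m);x0,y0,x1,y1=box;k[y0:y1,x0:x1]=m[y0:y1,x0:x1]
    c=max(cv2.findContours(k,cv2.RETR_EXTERNAL,cv2.CHAIN_APPROX_NONE)[0],key=cv2.contourArea)
    return c[:,0]
def rect(n,c,z):
    p=cast(n,c,z)[:,:2].astype(np.float32)*1000
    (x,y),(w,h),a=cv2.minAreaRect(p); 
    if w<h: w,h,a=h,w,a+90
    return np.round([x,y,w,h,(a+90)%180-90],1)   # long side w, its angle from world x
E
python3 - <<'E'
from h import *
im=r.camera("top")
print("bar",rect("top",blob(im,(8,130,120),(22,255,255),(180,190,280,250)),.108))
print("mat",rect("top",blob(im,(0,0,0),(180,255,60),(180,170,280,275)),.004))
print("blue",rect("top",blob(im,(105,120,40),(125,255,255),(285,140,375,245)),.065))
print("red",rect("top",blob(im,(0,150,60),(5,255,255),(395,160,490,260)),.065))
s=r.camera("side")
i=r.camera_info("side");T=np.array(i["cam_to_world"])
c=blob(s,(5,130,80),(22,255,255),(230,220,330,310)); print("bar side", rect("side",c,.095))
a=cv2.resize(im[165:280,175:285],None,fx=5,fy=5,interpolation=2)[:,:,::-1]
cv2.imwrite("pics/c1.png",a)
E
```

```text
bar [465.1 322.4 161.   16.3 -78.5]
mat [467.8 329.6 248.2 209.4   9. ]
blue [541.9   9.3 221.9 189.4  -3.7]
red [ 492.9 -328.6  219.8  191.8    7.7]
bar side [467.4 314.8 166.2  24.2 -78.4]
```

View pics/c1.png

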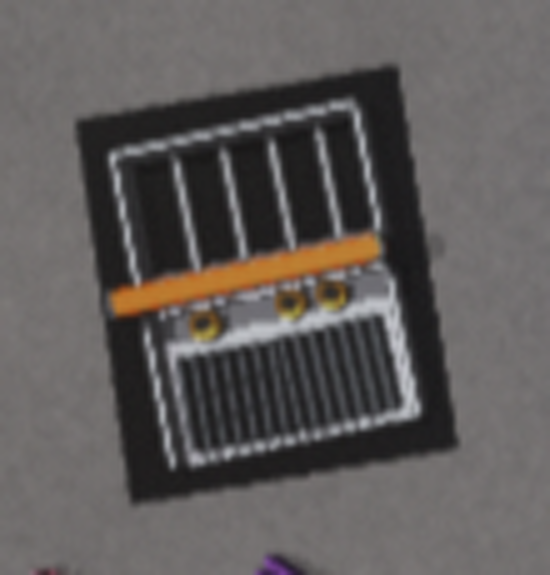

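The crop shows the real tray: orange bar from (108,303) to (382,247), three brass spacers at (204,325), (290,302) and (332,293), and two dark sinks near the spout. It also gives the rim corners, which I use as a second check on the tray centre.

```bash
cat >> h.py <<'E'
def down(yaw,tilt=0):
    # tool y along tray x (yaw deg, world); tilt>0: slotted (+x) end down. tool z = -tray z
    tray=R.from_euler("z",yaw,degrees=True)*R.from_euler("y",tilt,degrees=True)
    return tray*R.from_matrix(np.array([[0,1,0],[1,0,0],[0,0,-1]]).T)
def go(*goals):
    o=r.get_obs();p=np.array(o["tcp_pos"]);q=R.from_rotvec(o["orientation"])
    print("now",np.round(p,4),"t",o["t"],"w",o["width"],"F",np.round(o["ft_force"],1),"j",np.round(o["joint_pos"],2))
    for P,Q in goals:
        print(np.round(q.inv().apply(np.array(P)-p)/.75,4).tolist(),np.round((q.inv()*Q).as_rotvec()/2/np.pi,4).tolist())
def trayxyz():  # tray pose assuming TCP 3 mm behind the bar middle
    o=r.get_obs();Q=R.from_rotvec(o["orientation"]);return Q
E
python3 - <<'E'
from h import *
c=np.array([[110,155],[352,102],[418,412],[172,465]])/5+[175,165]
w=cast("top",c,.049)*1000;print(np.round(w[:,:2],1).tolist(),w.mean(0).round(1))
e=np.array([[108,303],[382,247]])/5+[175,165];w=cast("top",e,.108)*1000;print(w.round(1).tolist(),w.mean(0).round(1))
q=down(11.5)
go(((.45,-.35,.30),down(-30)),((.58,0,.30),down(-10)),((.465,.322,.22),q))
E
```

```text
[[544.1, 417.5], [575.4, 266.4], [381.9, 225.2], [351.4, 376.8]] [463.2 321.5  49. ]
[[448.1, 402.6, 108.0], [479.3, 239.2, 108.0]] [463.7 320.9 108. ]
now [ 0.1974 -0.619   0.2527] t 0.2 w 0.08556861926345993 F [ 0.4 -0.   0.5] j [ 1.22  0.47 -0.01  1.6   0.01  1.07 -0.06]
[0.4299, -0.2394, -0.0628] [-0.0002, -0.0, -0.1175]
[0.7368, -0.6314, -0.0625] [-0.0002, -0.0001, -0.1731]
[0.7212, -1.0869, 0.0447] [-0.0002, -0.0001, -0.2328]
```

Emit:
{"name": "step_arm", "arguments": {
  "commands": [0.43,-0.24,-0.063,0,0,-0.117,1,0.43,-0.24,-0.063,0,0,-0.117,1,0.43,-0.24,-0.063,0,0,-0.117,1,0.43,-0.24,-0.063,0,0,-0.117,1,0.43,-0.24,-0.063,0,0,-0.117,1,0.43,-0.24,-0.063,0,0,-0.117,1,0.43,-0.24,-0.063,0,0,-0.117,1,0.43,-0.24,-0.063,0,0,-0.117,1,0.737,-0.631,-0.063,0,0,-0.173,1,0.737,-0.631,-0.063,0,0,-0.173,1,0.737,-0.631,-0.063,0,0,-0.173,1,0.737,-0.631,-0.063,0,0,-0.173,1,0.737,-0.631,-0.063,0,0,-0.173,1,0.737,-0.631,-0.063,0,0,-0.173,1,0.737,-0.631,-0.063,0,0,-0.173,1,0.737,-0.631,-0.063,0,0,-0.173,1,0.737,-0.631,-0.063,0,0,-0.173,1]
}}

```text
t: 1.9
tcp_pos: [0.5808, 0.0047, 0.3004]
orientation: [-2.398, -2.027, -0.003]
ft_force: [0.4, 0.0, -0.6]
width: 0.0855
gripper_force: 0.0
```

```bash
python3 - <<'E'
from h import *
q=down(11.7)
go(((.464,.322,.2),q),((.464,.322,.15),q))
E
```

```text
now [0.5808 0.0047 0.3004] t 1.9 w 0.08548341239071983 F [ 0.4  0.  -0.6] j [ 0.35  0.36 -0.53  1.7   0.2   1.13 -0.4 ]
[0.3909, -0.224, 0.1349] [0.0, -0.0004, -0.0592]
[0.3907, -0.224, 0.2016] [0.0, -0.0004, -0.0592]
```

Emit:
{"name": "step_arm", "arguments": {
  "commands": [0.391,-0.224,0.135,0,0,-0.059,1,0.391,-0.224,0.135,0,0,-0.059,1,0.391,-0.224,0.135,0,0,-0.059,1,0.391,-0.224,0.135,0,0,-0.059,1,0.391,-0.224,0.135,0,0,-0.059,1,0.391,-0.224,0.135,0,0,-0.059,1,0.391,-0.224,0.135,0,0,-0.059,1,0.391,-0.224,0.135,0,0,-0.059,1,0.391,-0.224,0.201,0,0,-0.059,1,0.391,-0.224,0.201,0,0,-0.059,1]
}}

```text
t: 2.9
tcp_pos: [0.4638, 0.3137, 0.1447]
orientation: [-1.993, -2.425, 0.017]
ft_force: [-0.2, -1.2, 0.1]
width: 0.0853
gripper_force: 0.0
```

```bash
python3 - <<'E'
from h import *
q=down(11.7)
go(((.464,.322,.097),q))
a=r.camera("side")[190:340,170:370];cv2.imwrite("pics/c2.png",cv2.resize(a,None,fx=3.5,fy=3.5)[:,:,::-1])
E
```

```text
now [0.4638 0.3137 0.1447] t 2.9 w 0.0853142873863403 F [-0.2 -1.2  0.1] j [-0.18  0.55 -0.61  1.87  0.41  0.86 -0.8 ]
[0.0111, 0.0031, 0.0636] [-0.0015, 0.0008, -0.0015]
```

View pics/c2.png

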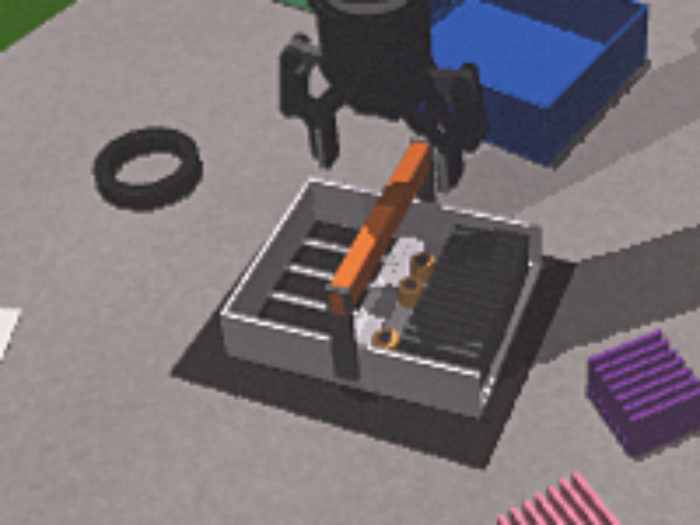

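The fingers, at (325,160) and (450,185) in the crop, straddle the bar, so I descend. The tip of the arm is still settling, so I take the target slightly short and check it afterwards.

Emit:
{"name": "step_arm", "arguments": {
  "commands": [0,0,0.0,0,0,0,1,0,0,0,0,0,0,1]
}}

```text
t: 3.15
tcp_pos: [0.4673, 0.3175, 0.1517]
orientation: [1.995, 2.425, 0.004]
ft_force: [-0.7, 0.2, -0.3]
width: 0.0854
gripper_force: 0.0
```

```bash
python3 - <<'E'
from h import *
q=down(11.7)
go(((.464,.322,.097),q))
E
```

```text
now [0.4673 0.3175 0.1517] t 3.15 w 0.08535082778435814 F [-0.7  0.2 -0.3] j [-0.18  0.54 -0.62  1.87  0.41  0.86 -0.8 ]
[0.0066, -0.0034, 0.0729] [0.0005, -0.0001, -0.0016]
```

Emit:
{"name": "step_arm", "arguments": {
  "commands": [0.0066,-0.0034,0.04,0,0,-0.0016,1,0.0066,-0.0034,0.073,0,0,-0.0016,1,0.0066,-0.0034,0.073,0,0,-0.0016,1,0.0066,-0.0034,0.073,0,0,-0.0016,1,0.0066,-0.0034,0.073,0,0,-0.0016,1]
}}

```text
t: 3.65
tcp_pos: [0.4637, 0.3226, 0.097]
orientation: [1.982, 2.436, 0.005]
ft_force: [0.8, -0.5, -0.0]
width: 0.0851
gripper_force: 0.0
```

```bash
python3 - <<'E'
from h import *
q=down(11.7)
go(((.464,.322,.097),q))
E
```

```text
now [0.4637 0.3226 0.097 ] t 3.65 w 0.08513770874109429 F [ 0.8 -0.5 -0. ] j [-0.23  0.62 -0.57  1.9   0.47  0.76 -0.86]
[-0.0008, 0.0003, -0.0] [0.0005, -0.0002, 0.0002]
```

Emit:
{"name": "step_arm", "arguments": {
  "commands": [0,0,0,0,0,0,0,0,0,0,0,0,0,0,0,0,0,0,0,0,0,0,0,0,0,0,0,0,0,0,0,0,0,0,0,0,0,0,0,0,0,0,0,0,0,0,0,0,0,0,0,0,0,0,0,0,0,0,0,0,0,0,0,0,0,0,0,0,0,0]
}}

```text
t: 4.65
tcp_pos: [0.463, 0.3222, 0.0954]
orientation: [1.982, 2.437, 0.002]
ft_force: [1.5, -0.3, 5.2]
width: 0.0154
gripper_force: 59.9
```

Emit:
{"name": "step_arm", "arguments": {
  "commands": [0,0,-0.004,0,0,0,0,0,0,-0.01,0,0,0,0,0,0,-0.02,0,0,0,0,0,0,-0.035,0,0,0,0,0,0,-0.05,0,0,0,0,0,0,-0.065,0,0,0,0,0,0,-0.08,0,0,0,0,0,0,-0.095,0,0,0,0,0,0,-0.11,0,0,0,0,0,0,-0.125,0,0,0,0,0,0,-0.137,0,0,0,0,0,0,-0.144,0,0,0,0,0,0,-0.147,0,0,0,0,0,0,-0.147,0,0,0,0]
}}

```text
t: 6.05
tcp_pos: [0.4625, 0.3219, 0.2053]
orientation: [1.982, 2.438, -0.0]
ft_force: [-0.1, 0.4, -5.8]
width: 0.0148
gripper_force: 58.7
```

```bash
python3 - <<'E'
from h import *
go(((.464,.322,.2),down(11.7)),((.50,0.16,.21),down(11)),((.50,0.0,.21),down(10)),((.47,-0.17,.21),down(9)),((.441,-.3356,.21),down(7.7)))
a=r.camera("side")[130:330,150:400];cv2.imwrite("pics/c3.png",cv2.resize(a,None,fx=3,fy=3)[:,:,::-1])
E
```

```text
now [0.4625 0.3219 0.2053] t 6.05 w 0.014823329243744982 F [-0.1  0.4 -5.8] j [-0.15  0.47 -0.66  1.83  0.35  0.96 -0.76]
[-0.0002, 0.002, 0.0071] [-0.0, 0.0, 0.0002]
[-0.2215, 0.0049, -0.0062] [-0.0, 0.0, 0.0022]
[-0.4303, -0.0387, -0.0062] [-0.0, 0.0, 0.005]
[-0.6441, -0.1241, -0.0062] [-0.0, 0.0, 0.0077]
[-0.8523, -0.207, -0.0062] [-0.0, 0.0, 0.0113]
```

View pics/c3.png

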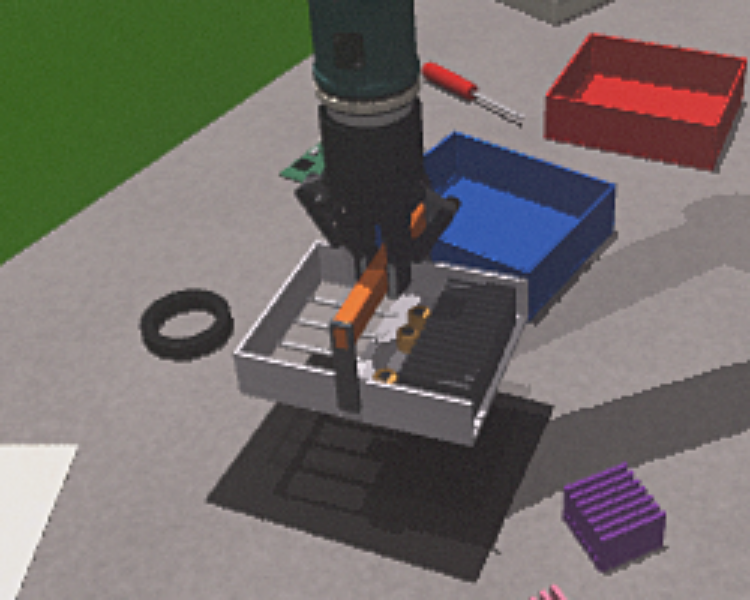

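The tray hangs level and the parts have not moved: spacers at (383,377), (407,335) and (420,315) in the crop, sinks near the spout. Next I carry it over to the red bin.

```bash
python3 - <<'E'
from h import *
go(((.4757,-.003,.215),down(9.7)),((.489,-.329,.215),down(7.7)))
E
```

```text
now [0.4624 0.3217 0.205 ] t 6.1 w 0.015113968264647972 F [ 0.1  0.2 -6.2] j [-0.15  0.47 -0.66  1.83  0.35  0.96 -0.76]
[-0.4275, -0.071, -0.0132] [-0.0001, 0.0, 0.0058]
[-0.8566, -0.1424, -0.0131] [-0.0001, 0.0, 0.0113]
```

Emit:
{"name": "step_arm", "arguments": {
  "commands": [-0.004,-0.001,0,0,0,0,0,-0.014,-0.002,0,0,0,0,0,-0.03,-0.005,-0.001,0,0,0,0,-0.052,-0.009,-0.002,0,0,0.001,0,-0.08,-0.013,-0.002,0,0,0.001,0,-0.112,-0.019,-0.003,0,0,0.002,0,-0.147,-0.024,-0.005,0,0,0.002,0,-0.182,-0.03,-0.006,0,0,0.0025,0,-0.217,-0.036,-0.007,0,0,0.003,0,-0.252,-0.042,-0.008,0,0,0.0035,0,-0.287,-0.048,-0.009,0,0,0.004,0,-0.32,-0.053,-0.01,0,0,0.0045,0,-0.35,-0.058,-0.011,0,0,0.005,0,-0.376,-0.062,-0.012,0,0,0.005,0,-0.397,-0.066,-0.012,0,0,0.0055,0,-0.412,-0.068,-0.013,0,0,0.0055,0,-0.422,-0.07,-0.013,0,0,0.006,0,-0.428,-0.071,-0.013,0,0,0.006,0,-0.428,-0.071,-0.013,0,0,0.006,0]
}}

```text
t: 8.0
tcp_pos: [0.4759, -0.0035, 0.215]
orientation: [-2.028, -2.399, 0.0]
ft_force: [0.1, 0.4, -6.4]
width: 0.0153
gripper_force: 58.7
```

```bash
python3 - <<'E'
from h import *
go(((.489,-.329,.215),down(7.7)))
E
```

```text
now [ 0.4759 -0.0035  0.215 ] t 8.0 w 0.015335793070143055 F [ 0.1  0.4 -6.4] j [ 0.47  0.29 -0.61  2.02  0.21  0.89 -0.09]
[-0.4309, -0.0552, 0.0] [-0.0, 0.0, 0.0053]
```

Emit:
{"name": "step_arm", "arguments": {
  "commands": [-0.004,-0.001,0,0,0,0,0,-0.014,-0.002,0,0,0,0,0,-0.03,-0.004,0,0,0,0,0,-0.052,-0.007,0,0,0,0.001,0,-0.08,-0.01,0,0,0,0.001,0,-0.112,-0.014,0,0,0,0.002,0,-0.147,-0.019,0,0,0,0.002,0,-0.182,-0.023,0,0,0,0.0025,0,-0.217,-0.028,0,0,0,0.003,0,-0.252,-0.032,0,0,0,0.0035,0,-0.287,-0.037,0,0,0,0.004,0,-0.32,-0.041,0,0,0,0.0045,0,-0.35,-0.045,0,0,0,0.005,0,-0.376,-0.048,0,0,0,0.005,0,-0.397,-0.051,0,0,0,0.005,0,-0.412,-0.053,0,0,0,0.005,0,-0.424,-0.054,0,0,0,0.0053,0,-0.431,-0.055,0,0,0,0.0053,0,-0.431,-0.055,0,0,0,0.0053,0,-0.431,-0.055,0,0,0,0.0053,0]
}}

```text
t: 10.0
tcp_pos: [0.4895, -0.3279, 0.215]
orientation: [-2.065, -2.366, -0.001]
ft_force: [0.5, -0.2, -6.9]
width: 0.0153
gripper_force: 58.7
```

```bash
python3 - <<'E'
from h import *
go(((.489,-.329,.215),down(7.7)),((.489,-.329,.215),down(7.7,15)),((.489,-.329,.218),down(7.7,30)))
a=np.hstack([r.camera("side")[90:210,300:460],r.camera("top")[130:290,370:510][:120]]);cv2.imwrite("pics/c4.png",cv2.resize(a,None,fx=2.6,fy=2.6)[:,:,::-1])
E
```

```text
now [ 0.4895 -0.3279  0.215 ] t 10.0 w 0.015300642097488706 F [ 0.5 -0.2 -6.9] j [ 0.88  0.46 -0.45  1.77  0.23  0.97  0.47]
[-0.0014, -0.0008, -0.0] [-0.0, -0.0001, 0.0002]
[-0.0014, -0.0008, -0.0] [0.0417, -0.0001, 0.0002]
[-0.0014, -0.0008, -0.004] [0.0833, -0.0001, 0.0002]
```

View pics/c4.png

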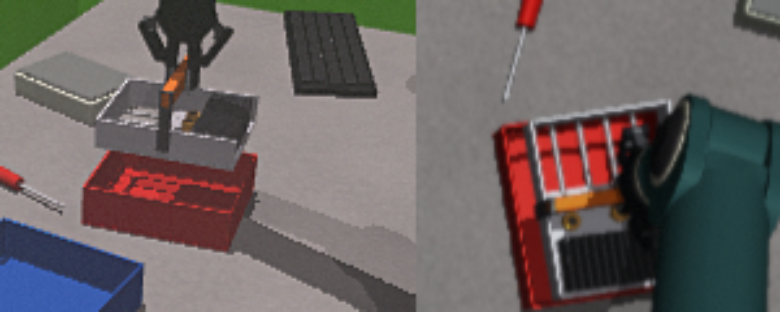

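The tray is level over the red bin, with the rods over the bin interior at about (590,150) in the crop. I tilt the slotted end down gradually.

Emit:
{"name": "step_arm", "arguments": {
  "commands": [0,0,0,0.004,0,0,0,0,0,0,0.01,0,0,0,0,0,0,0.016,0,0,0,0,0,0,0.022,0,0,0,0,0,0,0.028,0,0,0,0,0,0,0.034,0,0,0,0,0,-0.001,0.04,0,0,0,0,0,-0.001,0.044,0,0,0,0,0,-0.001,0.048,0,0,0,0,0,-0.001,0.052,0,0,0,0,0,-0.002,0.056,0,0,0,0,0,-0.002,0.06,0,0,0,0,0,-0.003,0.064,0,0,0,0,0,-0.003,0.068,0,0,0,0,0,-0.003,0.072,0,0,0,0,0,-0.003,0.075,0,0,0,0,0,-0.003,0.078,0,0,0,0,0,-0.003,0.078,0,0,0,0,0,-0.003,0.078,0,0,0,0,0,-0.003,0.078,0,0,0]
}}

```text
t: 12.1
tcp_pos: [0.4892, -0.3289, 0.2174]
orientation: [-1.824, -2.088, 0.522]
ft_force: [-0.7, 0.4, -5.2]
width: 0.0152
gripper_force: 60.4
```

```bash
python3 - <<'E'
from h import *
go(((.489,-.329,.218),down(7.7,28)))
a=np.hstack([r.camera("side")[90:210,300:460],r.camera("top")[130:290,370:510][:120]]);cv2.imwrite("pics/c5.png",cv2.resize(a,None,fx=2.6,fy=2.6)[:,:,::-1])
E
```

```text
now [ 0.4892 -0.3289  0.2174] t 12.1 w 0.01523481767419893 F [-0.7  0.4 -5.2] j [ 0.64  0.65 -0.33  1.51  0.41  1.48  0.32]
[-0.0001, -0.0006, -0.0006] [-0.0002, 0.0, -0.0]
```

View pics/c5.png

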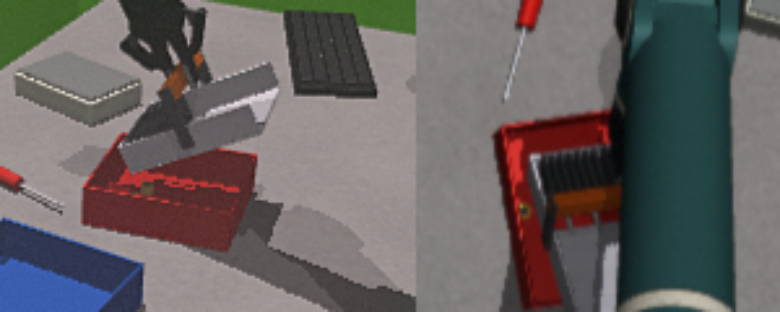

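One spacer is visible in the bin, at (525,212) in the top crop, and the sinks have slid onto the rods. I give a small shake while tilted, then level and count the brass blobs numerically.

Emit:
{"name": "step_arm", "arguments": {
  "commands": [0.006,0,0,0,0,0,0,-0.006,0,0,0,0,0,0,0.006,0,0,0,0,0,0,-0.006,0,0,0,0,0,0,0,0,0,0,0,0,0,0,0.006,0,0,0,0,0,0,-0.006,0,0,0,0,0,0,0,0,0,0,0,0,0,0,0,-0.008,0,0,0,0,0,0,-0.016,0,0,0,0,0,0,-0.024,0,0,0,0,0,0,-0.032,0,0,0,0,0,0,-0.04,0,0,0,0,0,0,-0.048,0,0,0,0,0,0,-0.056,0,0,0,0,0,0,-0.064,0,0,0,0,0,0,-0.07,0,0,0,0,0,0,-0.075,0,0,0,0,0,0,-0.078,0,0,0]
}}

```text
t: 14.1
tcp_pos: [0.4882, -0.3291, 0.2173]
orientation: [-2.067, -2.365, 0.001]
ft_force: [0.2, 0.3, -5.8]
width: 0.0148
gripper_force: 60.3
```

```bash
cat >> h.py <<'E'
def brass(n,box):
    x0,y0,x1,y1=box;im=r.camera(n)[y0:y1,x0:x1];h=cv2.cvtColor(im,cv2.COLOR_RGB2HSV)
    m=cv2.inRange(h,(12,90,50),(32,255,255));k,_,s,c=cv2.connectedComponentsWithStats(m)
    print(n,[(s[j,4],np.round(c[j]+[x0,y0]).tolist()) for j in range(1,k) if s[j,4]>2]);return im
E
python3 - <<'E'
from h import *
go(((.489,-.329,.215),down(7.7)),((.4825,-.35,.26),down(0)))
b=brass("side",(300,90,460,210));a=brass("top",(380,150,500,270))
cv2.imwrite("pics/c6.png",cv2.resize(np.hstack([b,a]),None,fx=2.8,fy=2.8,interpolation=2)[:,:,::-1])
E
```

```text
now [ 0.4882 -0.3291  0.2173] t 14.1 w 0.014803877951313087 F [ 0.2  0.3 -5.8] j [ 0.88  0.45 -0.45  1.77  0.23  0.98  0.48]
[-0.0, 0.0011, 0.0031] [-0.0002, -0.0, -0.0001]
[-0.0266, -0.0113, -0.0569] [-0.0002, 0.0, 0.0213]
side [(np.int32(18), [356.0, 163.0])]
top [(np.int32(7), [440.0, 197.0]), (np.int32(75), [431.0, 207.0]), (np.int32(20), [412.0, 211.0])]
```

View pics/c6.png

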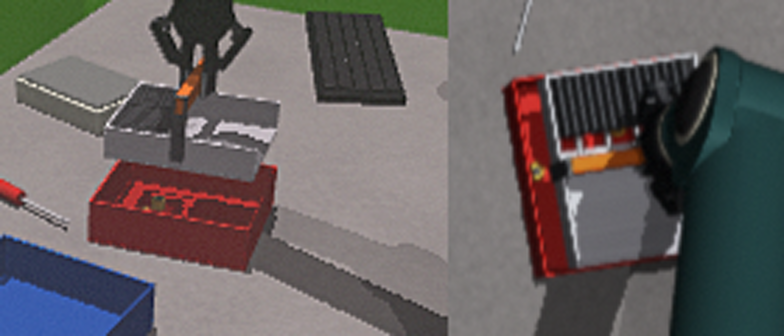

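The solid floor is empty and both sinks lie on the rods at (625,95) in the crop. A spacer is in the bin at (537,172). I carry the tray level to the blue bin, then count brass in the unobstructed red bin before tipping.

```bash
python3 - <<'E'
from h import *
go(((.637,.003,.225),down(-3.7)))
E
```

```text
now [ 0.4883 -0.3291  0.2173] t 14.2 w 0.015461570815558011 F [-0.3 -0.4 -5.5] j [ 0.88  0.45 -0.45  1.77  0.23  0.98  0.47]
[0.4124, 0.2556, -0.0107] [-0.0002, 0.0, 0.0316]
```

Emit:
{"name": "step_arm", "arguments": {
  "commands": [0.004,0.002,0,0,0,0,0,0.012,0.007,0,0,0,0.001,0,0.024,0.015,-0.002,0,0,0.002,0,0.042,0.026,-0.004,0,0,0.003,0,0.065,0.04,-0.006,0,0,0.005,0,0.092,0.057,-0.008,0,0,0.007,0,0.122,0.076,-0.01,0,0,0.009,0,0.152,0.094,-0.011,0,0,0.012,0,0.182,0.113,-0.011,0,0,0.014,0,0.212,0.131,-0.011,0,0,0.016,0,0.242,0.15,-0.011,0,0,0.0185,0,0.272,0.169,-0.011,0,0,0.021,0,0.302,0.187,-0.011,0,0,0.023,0,0.33,0.205,-0.011,0,0,0.025,0,0.356,0.221,-0.011,0,0,0.027,0,0.378,0.234,-0.011,0,0,0.029,0,0.394,0.244,-0.011,0,0,0.03,0,0.405,0.251,-0.011,0,0,0.031,0,0.412,0.256,-0.011,0,0,0.0316,0,0.412,0.256,-0.011,0,0,0.0316,0]
}}

```text
t: 16.2
tcp_pos: [0.6383, 0.0039, 0.2255]
orientation: [-2.29, -2.15, -0.0]
ft_force: [0.7, -0.0, -5.3]
width: 0.0152
gripper_force: 60.3
```

```bash
python3 - <<'E'
from h import *
go(((.637,.003,.225),down(-3.7)),((.637,.003,.225),down(-3.7,-20)),((.637,.003,.225),down(-3.7,-35)))
b=brass("side",(320,130,410,195));a=brass("top",(395,160,485,260));c=r.camera("top")[130:260,275:395]
f=lambda x,s:cv2.resize(x,s,interpolation=2)
cv2.imwrite("pics/c7.png",np.hstack([f(a,(270,300)),f(c,(277,300)),f(b[:, :65],(250,300))])[:,:,::-1])
E
```

```text
now [0.6383 0.0039 0.2255] t 16.2 w 0.01519544219756365 F [ 0.7 -0.  -5.3] j [ 0.28  0.53 -0.47  1.63  0.27  1.04 -0.33]
[-0.0014, -0.0016, 0.0006] [-0.0, -0.0, 0.0002]
[-0.0014, -0.0016, 0.0006] [-0.0556, -0.0001, 0.0002]
[-0.0014, -0.0016, 0.0006] [-0.0972, -0.0001, 0.0002]
side [(np.int32(17), [356.0, 162.0])]
top [(np.int32(31), [427.0, 194.0]), (np.int32(34), [440.0, 195.0]), (np.int32(22), [411.0, 211.0])]
```

View pics/c7.png

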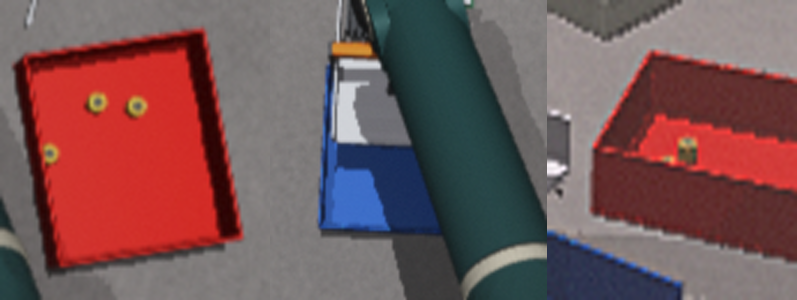

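All three spacers are in the red bin, at (97,102), (137,105) and (50,153) in the crop. The tray's open end is over the blue bin, so I tip it slowly.

Emit:
{"name": "step_arm", "arguments": {
  "commands": [-0.001,-0.001,0,-0.005,0,0,0,-0.001,-0.001,0,-0.012,0,0,0,-0.001,-0.001,0,-0.02,0,0,0,-0.001,-0.001,0,-0.027,0,0,0,-0.001,-0.001,0,-0.033,0,0,0,-0.001,-0.001,0,-0.037,0,0,0,-0.001,-0.001,0,-0.04,0,0,0,-0.001,-0.001,0,-0.043,0,0,0,-0.001,-0.001,0,-0.046,0,0,0,-0.001,-0.001,0,-0.049,0,0,0,-0.001,-0.001,0,-0.052,0,0,0,-0.001,-0.001,0,-0.055,0,0,0,-0.001,-0.001,0,-0.058,0,0,0,-0.001,-0.001,0,-0.061,0,0,0,-0.001,-0.001,0,-0.065,0,0,0,-0.001,-0.001,0,-0.07,0,0,0,-0.001,-0.001,0,-0.075,0,0,0,-0.001,-0.001,0,-0.08,0,0,0,-0.001,-0.001,0,-0.08,0,0,0,-0.001,-0.001,0,-0.08,0,0,0]
}}

```text
t: 18.35
tcp_pos: [0.6375, 0.0028, 0.226]
orientation: [1.994, 1.871, 0.481]
ft_force: [-0.5, -0.0, -4.2]
width: 0.0151
gripper_force: 60.7
```

```bash
python3 - <<'E'
from h import *
go(((.637,.003,.225),down(-3.7,-35)),((.637,.003,.225),down(-3.7)))
a=r.camera("side")[150:250,230:380];b=r.camera("top")[130:260,275:395]
f=lambda x,s:cv2.resize(x,s,interpolation=2)
cv2.imwrite("pics/c8.png",np.hstack([f(a,(480,320)),f(b,(295,320))])[:,:,::-1])
E
```

```text
now [0.6375 0.0028 0.226 ] t 18.35 w 0.015060295975113528 F [-0.5 -0.  -4.2] j [ 0.2   0.32 -0.34  2.01  0.53  0.37 -0.62]
[0.0002, -0.0012, 0.0008] [-0.0172, -0.0001, 0.0002]
[0.0002, -0.0012, 0.0008] [0.0801, -0.0, 0.0002]
```

View pics/c8.png

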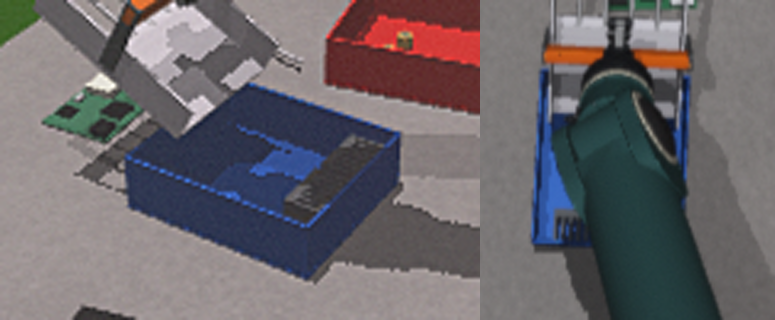

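The sinks lie side by side in the blue bin, at (335,175) in the left crop, and the tray looks empty. I level it at the same place and carry it back.

Emit:
{"name": "step_arm", "arguments": {
  "commands": [0,0,0,0.01,0,0,0,0,0,0,0.022,0,0,0,0,0,0,0.036,0,0,0,0,0,0,0.05,0,0,0,0,0,0,0.062,0,0,0,0,0,0,0.072,0,0,0,0,0,0,0.08,0,0,0,0,0,0,0.08,0,0,0,0,0,0,0.08,0,0,0]
}}

```text
t: 19.35
tcp_pos: [0.6377, 0.0025, 0.2252]
orientation: [2.291, 2.149, 0.002]
ft_force: [-0.5, -0.2, -3.7]
width: 0.0157
gripper_force: 60.6
```

```bash
python3 - <<'E'
from h import *
go(((.468,.330,.20),down(9)))
E
```

```text
now [0.6377 0.0025 0.2252] t 19.35 w 0.01565878454220693 F [-0.5 -0.2 -3.7] j [ 0.29  0.53 -0.48  1.64  0.27  1.04 -0.34]
[0.4213, -0.2537, 0.0336] [0.0002, -0.0001, -0.0352]
```

Emit:
{"name": "step_arm", "arguments": {
  "commands": [0.01,-0.006,0,0,0,-0.001,0,0.035,-0.021,0,0,0,-0.003,0,0.07,-0.042,0,0,0,-0.006,0,0.11,-0.066,0,0,0,-0.009,0,0.15,-0.09,0,0,0,-0.0125,0,0.19,-0.114,0.005,0,0,-0.016,0,0.23,-0.138,0.01,0,0,-0.019,0,0.27,-0.163,0.015,0,0,-0.0225,0,0.31,-0.187,0.02,0,0,-0.026,0,0.345,-0.208,0.025,0,0,-0.029,0,0.375,-0.226,0.029,0,0,-0.031,0,0.4,-0.241,0.032,0,0,-0.0335,0,0.415,-0.25,0.034,0,0,-0.035,0,0.421,-0.254,0.034,0,0,-0.035,0,0.421,-0.254,0.034,0,0,-0.035,0,0.421,-0.254,0.034,0,0,-0.035,0]
}}

```text
t: 20.95
tcp_pos: [0.4679, 0.3288, 0.2001]
orientation: [2.042, 2.386, -0.0]
ft_force: [0.6, -0.5, -3.9]
width: 0.0152
gripper_force: 60.5
```

```bash
python3 - <<'E'
from h import *
go(((.468,.330,.100),down(9)),((.468,.330,.0945),down(9)))
im=r.camera("top")
print("mat",rect("top",blob(im,(0,0,0),(180,255,60),(180,170,280,275)),.004))
E
```

```text
now [0.4679 0.3288 0.2001] t 20.95 w 0.015195228794572363 F [ 0.6 -0.5 -3.9] j [-0.2   0.48 -0.61  1.81  0.33  0.95 -0.8 ]
[0.0017, 0.0003, 0.1334] [0.0001, 0.0001, -0.0004]
[0.0017, 0.0003, 0.1408] [0.0001, 0.0001, -0.0004]
mat [469.1 310.5 335.6 207.1  18.5]
```

Emit:
{"name": "step_arm", "arguments": {
  "commands": [0.0017,0,0.01,0,0,0,0,0.0017,0,0.03,0,0,0,0,0.0017,0,0.055,0,0,0,0,0.0017,0,0.08,0,0,0,0,0.0017,0,0.1,0,0,0,0,0.0017,0,0.115,0,0,0,0,0.0017,0,0.125,0,0,0,0,0.0017,0,0.131,0,0,0,0,0.0017,0,0.135,0,0,0,0,0.0017,0,0.138,0,0,0,0,0.0017,0,0.139,0,0,0,0,0.0017,0,0.14,0,0,0,0,0.0017,0,0.14,0,0,0,0]
}}

```text
t: 22.3
tcp_pos: [0.4674, 0.3312, 0.0954]
orientation: [2.041, 2.388, 0.001]
ft_force: [0.5, -0.3, -1.9]
width: 0.0156
gripper_force: 60.8
```

```bash
python3 - <<'E'
from h import *
go(((.468,.330,.095),down(9)))
E
```

```text
now [0.4674 0.3312 0.0954] t 22.3 w 0.015569445408493494 F [ 0.5 -0.3 -1.9] j [-0.27  0.62 -0.53  1.88  0.44  0.76 -0.89]
[-0.0017, 0.0005, 0.0006] [0.0001, -0.0, -0.0002]
```

Touching the mat, so I release and back straight up.

Emit:
{"name": "step_arm", "arguments": {
  "commands": [0,0,0.0005,0,0,0,0,0,0,0.0005,0,0,0,1,0,0,0.0005,0,0,0,1,0,0,0,0,0,0,1,0,0,0,0,0,0,1,0,0,0,0,0,0,1,0,0,0,0,0,0,1,0,0,0,0,0,0,1,0,0,-0.02,0,0,0,1,0,0,-0.05,0,0,0,1,0,0,-0.1,0,0,0,1,0,0,-0.15,0,0,0,1,0,0,-0.2,0,0,0,1,0,0,-0.25,0,0,0,1,0,0,-0.25,0,0,0,1]
}}

```text
t: 23.8
tcp_pos: [0.4688, 0.3334, 0.2893]
orientation: [2.039, 2.386, 0.016]
ft_force: [0.0, 1.1, 0.5]
width: 0.0855
gripper_force: 0.0
```

```bash
python3 - <<'E'
from h import *
go(((.60,.0,.30),down(-10)),((.47,-.30,.30),down(-30)))
E
```

```text
now [0.4688 0.3334 0.2893] t 23.8 w 0.08547336485411779 F [0.  1.1 0.5] j [-0.16  0.39 -0.66  1.73  0.26  1.11 -0.74]
[-0.4662, 0.1037, -0.0153] [0.0015, -0.001, 0.0527]
[-0.8344, -0.1298, -0.0192] [0.0013, -0.0012, 0.1082]
```

Emit:
{"name": "step_arm", "arguments": {
  "commands": [-0.466,0.104,-0.016,0,0,0.052,1,-0.466,0.104,-0.016,0,0,0.052,1,-0.466,0.104,-0.016,0,0,0.052,1,-0.466,0.104,-0.016,0,0,0.052,1,-0.466,0.104,-0.016,0,0,0.052,1,-0.466,0.104,-0.016,0,0,0.052,1,-0.466,0.104,-0.016,0,0,0.052,1,-0.466,0.104,-0.016,0,0,0.052,1,-0.834,-0.13,-0.019,0,0,0.108,1,-0.834,-0.13,-0.019,0,0,0.108,1,-0.834,-0.13,-0.019,0,0,0.108,1,-0.834,-0.13,-0.019,0,0,0.108,1,-0.834,-0.13,-0.019,0,0,0.108,1,-0.834,-0.13,-0.019,0,0,0.108,1,-0.834,-0.13,-0.019,0,0,0.108,1,-0.834,-0.13,-0.019,0,0,0.108,1,-0.834,-0.13,-0.019,0,0,0.108,1,-0.834,-0.13,-0.019,0,0,0.108,1]
}}

```text
t: 25.6
tcp_pos: [0.4689, -0.3001, 0.297]
orientation: [-2.717, -1.576, -0.001]
ft_force: [1.0, -0.4, 0.9]
width: 0.0856
gripper_force: 0.0
```

```bash
python3 - <<'E'
from h import *
im=r.camera("top")
print("mat",rect("top",blob(im,(0,0,0),(180,255,60),(180,170,280,275)),.004))
print("bar",rect("top",blob(im,(8,130,120),(22,255,255),(180,190,280,250)),.108))
brass("top",(395,160,485,260))
a=im[100:270,180:380];cv2.imwrite("pics/c9.png",cv2.resize(a,None,fx=3.5,fy=3.5,interpolation=2)[:,:,::-1])
E
```

```text
mat [467.9 329.6 247.5 208.8   9.1]
bar [466.8 331.4 160.4  16.2 -81.7]
top [(np.int32(33), [427.0, 194.0]), (np.int32(35), [440.0, 195.0]), (np.int32(22), [411.0, 211.0])]
```

View pics/c9.png

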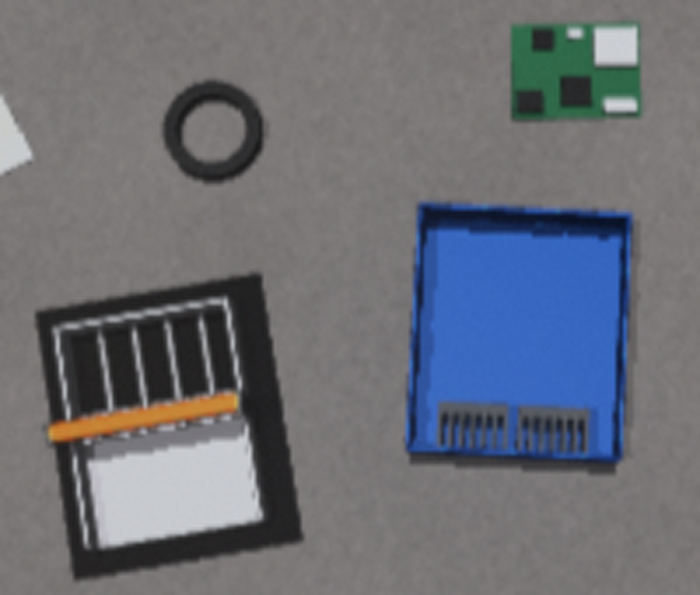

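The final view shows both sinks inside the blue bin, at (472,427) and (553,430), and the empty tray flat on the mat. Its bar centre is within 2 mm of the mat centre. The tape (213,130) and the board (577,70) are where they were.

```bash
python3 -c "
from cell import r
print(r.hand_in())"
```

```text
the job is handed in; nothing more can be done
None
```

The job is handed in at about 26 s: all three spacers are in the red bin, both heat sinks are in the blue bin, and the empty tray is back flat on its mat, centred to within about 2 mm and let go; the board, screwdriver and tape were not touched.

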